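Lay the jar lids in the rack in jar order

TASK

The four jars in the rattan tray are going to be refilled: take off their teak lids and lay them in the slatted bamboo rack, one flat in the middle of each bay with its knob up, in the same order from left to right as their jars, so that the jars can be closed again without searching. Set each lid down rather than dropping it, leave the jars standing where they are, and do not disturb the mirror, saucer, hair clip and screw-top jar.

Things in the scene. Friction and masses are not known exactly. Their poses are not given: they have to be found in the camera images.
- knob_wide (a point): Knob of the round lid, 72 mm across, plain dark teak, loose on the wide jar. The point is the middle of the knob's barrel (22 mm in diameter, 24 mm high); z up. 24 mm below it is the top of the 8 mm lid plate; 40 mm below it the end of a plug (round, 58 mm across) that hangs 8 mm deep in the jar's mouth with 3 mm play: lift straight up. About 44 to 72 g.
- knob_narrow (a point): Knob of the small round lid, 52 mm across, plain dark teak, loose on the narrow jar. The point is the middle of the knob's barrel (22 mm in diameter, 24 mm high); z up. 24 mm below it is the top of the 8 mm lid plate; 40 mm below it the end of a plug (round, 37 mm across) that hangs 8 mm deep in the jar's mouth with 3 mm play: lift straight up. About 28 to 46 g.
- knob_square (a point): Knob of the square lid, 64 x 64 mm, plain dark teak, loose on the square jar. The point is the middle of the knob's barrel (22 mm in diameter, 24 mm high); z up. 24 mm below it is the top of the 8 mm lid plate; 40 mm below it the end of a plug (50 x 50 mm) that hangs 8 mm deep in the jar's mouth with 3 mm play: lift straight up. About 44 to 72 g.
- knob_oblong (a point): Knob of the oblong lid, 78 mm (its x) by 52 mm (its y), plain dark teak, loose on the oblong jar. The point is the middle of the knob's barrel (22 mm in diameter, 24 mm high); z up. 24 mm below it is the top of the 8 mm lid plate; 40 mm below it the end of a plug (64 x 38 mm) that hangs 8 mm deep in the jar's mouth with 3 mm play: lift straight up. About 44 to 72 g.
- jar_wide: The wide, low round glass jar, 82 mm across, 55 mm high, empty, loose, 0.25 to 0.5 kg. Origin: centre of its underside, z up. It stays where it stands.
- jar_narrow: The tall, narrow round glass jar, 56 mm across, 85 mm high, empty, loose, 0.25 to 0.5 kg. Origin: centre of its underside, z up. It stays where it stands.
- jar_square: The square white ceramic jar, 66 x 66 mm, 60 mm high, empty, loose, 0.25 to 0.5 kg. Origin: centre of its underside, z up. It stays where it stands.
- jar_oblong: The oblong white ceramic jar, 80 mm (its x) by 54 mm (its y), 72 mm high, empty, loose, 0.25 to 0.5 kg. Origin: centre of its underside, z up. It stays where it stands.
- jar_tray: Rattan tray with pale cane floor, with the four jars in a row, 115 mm (x) by 435 mm (y), rim 18 mm high, fixed. Origin: centre of its underside; floor 8 mm above it. y runs along the row, to the left as seen from the robot; the jars stand about 150 and 50 mm to each side of the origin along y.
- lid_rack: Slatted light bamboo rack, 105 mm (x) by 410 mm (y), 22 mm high, fixed; four bays in a row, each 95 by 95 mm inside. Origin: centre of its underside; slats' top 12 mm above it. y runs along the row, to the left as seen from the robot; bay centres at y = +150, +50, -50, -150 mm, x = 0. A lid flat in a bay has its knob point 52 mm above the origin.
- mirror: Bystander: round white plastic mirror on a foot, 120 mm across, 170 mm high. Origin: centre of the foot's underside.
- saucer: Bystander: white ceramic saucer, 116 mm across, 19 mm high. Origin: centre of its underside.
- hair_clip: Bystander: purple plastic hair clip, 78 mm long (x), 20 mm high. Origin: centre of its underside.
- salt_jar: Bystander: closed glass jar with a white screw top, 68 mm across, 85 mm high. Origin: centre of its underside.
Things that resemble listed ones, but are neither listed nor needed, are in the scene too. What is shaped like the jar_oblong but green is not meant.

How it is judged:
By the outcome, as a careful person would: the job done as asked, in the order asked, and still so for the second after the job is handed in, with the robot touching nothing.
It also fails if it takes over 104 s, if anything falls off the work surface, if the arm or the gripper's body presses on something with over 40 N, if the wrist force passes 120 N, or if a joint passes its speed limit or range.

ROBOT

A 7-joint arm with a two-finger parallel gripper is mounted at the origin on the work surface. World frame = base frame: x ahead of the robot, y to its left, z up, the work surface at z = 0. Lengths are in m, angles in rad, forces in N, time in s.
With the tool pointing down it reaches from about 0.4 to 0.875 m from the base axis. Payload 19.3 kg.
Tool frame: the origin (TCP) lies at the very end of the fingers, on their centre line; the grasp point (between the pads) lies 19 mm behind it; z points along the fingers, y is the line along which they close (so a half turn about z gives the same grasp; the last joint's range is limited). The gripper opens to 85 mm and grips with 20 to 120 N. Pads are 22 mm wide; open, the fingers measure 114 mm over their backs; the gripper's body (76 mm by 85 mm) begins 54 mm behind the grasp point. The pads swing forward as they close: fully open they stand 13 mm farther back than shut.
Start: joints at [-1.409, 0.521, -0.036, 1.599, 0.021, 1.021, -0.113], TCP at [0.144, 0.608, 0.231] pointing down, gripper open.
Joint ranges: [-2.91, 2.91], [-0.3, 2.13], [-1.5, 1.42], [0.17, 2.43], [-1.26, 4.41], [0.16, 1.93], [-2.52, 2.52]. Speed limits (rad/s): [1.89, 1.89, 2.39, 2.39, 3.01, 3.01, 3.01].

INTERFACE

Orientations are given as [roll, pitch, yaw] about the fixed x, y, z axes, in that order (R = Rz(yaw) Ry(pitch) Rx(roll)).
In Python, from workcell import bot gives the robot as it stands.
- The arm moves only by the tool jog_arm, never from a script. Its argument "motion" is a list of rows, each a list of 5 numbers: the shift along the tool's x, y, z scaled (see below), then the turn about the tool's z scaled (see below), then the opening, from 0 (shut) to 1 (fully open). A call has 1 to 12 rows; each row shifts and turns the commanded pose from where the row before left it, along the tool's axes as they then stand; what a row does not reach is not made up. The controller multiplies each number of a shift by 30 mm and each number of a turn by 0.08 rad. A row lasts 1/10 s, in which the tool goes at most 50 mm and 8.59 degrees, less where a joint would pass 70% of its speed; a pose out of reach is approached as far as the arm can. A call with a number of a shift or a turn outside -1 to 1 is refused whole. A call with a gripper value outside its range is refused whole. The fingers move at their own pace and stop on an object; "newtons" is the grip in N (left out, the last holds). Time passes only in rows, so rows that do not move let the fingers close. It gives the time, the measured TCP pose, the force, the opening and the grip force at its end, in the units of the state.
- bot.observe(): the state, without advancing time (a new reading comes with each control period).
- bot.grab_frame(name): name is "scene" or "top" or "wrist"; returns a dict with "pixels" (420x560x3 uint8, red, green, blue), "fovy" (degrees; the focal length in pixels is half the picture's height over the tangent of half this angle, whatever the lens; pixels are square), "cx", "cy" (the principal point, pixels), "rvec" (rotation vector, rad) and "tvec" (3), from world to camera coordinates, as OpenCV has them; the wrist camera has in their place "mount" (4x4, takes a point from camera to tool coordinates, whose origin is the TCP and whose axes are the flange's). Camera axes: x right, y down, z forward; pixel columns grow to the right and rows downward; lengths in m; the calibration is good to about 2 mm. A picture is of the moment at which its call begins: read the wrist's pose just before it. There is no depth.
- bot.job_done(): hands the job in; it is judged then, once.
The state is a dict: "clock": time; "qpos": joint angles; "qd": joint speeds; "joint_efforts": joint torques, N m; "position": TCP position; "tool_rot": TCP orientation; "force": force on the tool from outside, world axes, zero at the start; "moment": the same for the moment, N m; "grip_width": finger opening in m; "finger_force": force on a finger pad.
Only numpy, scipy, OpenCV 4.12 (cv2) and the standard library are available. Lean on these libraries where they do the work, as an engineer would, in place of code of your own. Each camera call takes 0.05 s, during which the arm holds its last target. There are 200 camera calls.

## Working session

There is one attempt and no reset: what is moved stays moved. The work goes in short steps, Python scripts to look and compute and a tool call to move; the robot and the scene stay as the last step left them, time stands still between calls to the robot, and variables do not carry over. Pictures are saved under pics/ and viewed, at most 14 in all, crops included, and the job is handed in when it is done.

Besides the shell and the picture viewer there is one more tool, called as name([rows], argument=value, ...), one row to a line, values as JSON. jog_arm: Moves the arm, as the interface text tells. Shifts and turns lie within -1 to 1; 1 stands for 30 mm of shift or 0.08 rad of turn. Its arguments: {"type":"object","properties":{"motion":{"type":"array","items":{"type":"array","items":{"type":"number"}}},"newtons":{"type":"number"}},"required":["motion"]}

```bash
mkdir -p pics; cat > h.py <<'E'
import numpy as np,cv2,json
from workcell import bot
def grab(n):
    s=bot.observe(); f=bot.grab_frame(n)
    cv2.imwrite(f'pics/{n}_{s["clock"]:.2f}.png',f['pixels'][:,:,::-1])
    d={k:np.array(v).tolist() for k,v in f.items() if k!='pixels'}
    d['s']={k:np.array(v).tolist() for k,v in s.items()}
    json.dump(d,open(f'pics/{n}.json','w')); print(n,d['s']['clock']); return f,s
E
python3 - <<'E'
from h import *
for n in ('scene','top'):
    f,s=grab(n); print({k:v for k,v in f.items() if k!='pixels'})
print(s)
E
ls pics
```

```text
scene 0.0
{'fovy': 45.56255630325376, 'cx': 289.48396986522016, 'cy': 212.71559102771377, 'rvec': array([ 2.03188458,  0.81280992, -0.40785185]), 'tvec': array([-0.45384025, -0.15382192,  1.64852471])}
top 0.05
{'fovy': 42.4146288465686, 'cx': 281.21205025912946, 'cy': 209.36503340247563, 'rvec': array([ 2.18637473, -2.18891244,  0.03220741]), 'tvec': array([0.01134378, 0.60114145, 1.31180778])}
{'clock': 0.05, 'qpos': array([-1.40921021,  0.52202091, -0.03632314,  1.59996424,  0.02118814,
        1.02108334, -0.11278345]), 'qd': array([-0.00087692, -0.00036056,  0.00244381, -0.00239361,  0.00046334,
        0.00163326,  0.00024093]), 'joint_efforts': array([ 6.08910559e-03, -9.29440713e+01,  1.98618405e+00, -3.70960057e+01,
        1.79446244e-02,  5.51773614e-03, -6.99960196e-06]), 'position': array([0.14353384, 0.60797425, 0.23073714]), 'tool_rot': array([-3.14050345e+00,  6.82330134e-05,  2.90980246e+00]), 'force': array([ 0.4183234 , -1.08184136,  0.02549272]), 'moment': array([-0.02176313,  0.03244958, -0.01578761]), 'finger_force': 0.0, 'grip_width': 0.08559527234794977}
scene.json
scene_0.00.png
top.json
top_0.05.png
```

View pics/scene_0.00.png

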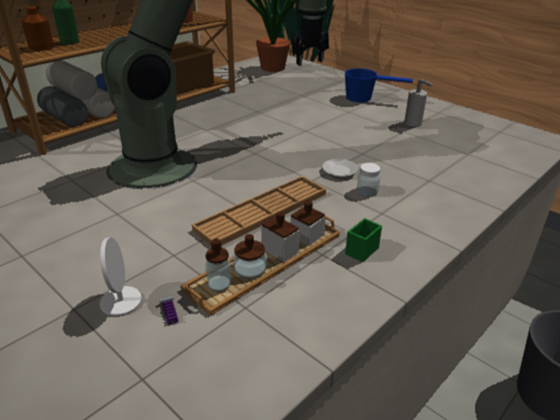

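View pics/top_0.05.png

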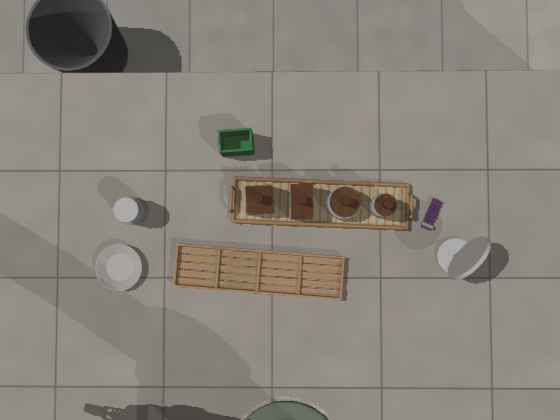

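The scene view shows the tray row and the rack. In the top view the jars run left to right at (260,199), (302,201), (345,202) and (386,205), with the rack's middle near (259,271). The green box at (236,142) is the decoy. I'll enlarge the tray and rack.

```bash
python3 - <<'E'
import cv2
a=cv2.imread('pics/top_0.05.png')
cv2.imwrite('pics/c1.png',cv2.resize(a[165:310,165:425],None,fx=3,fy=3,interpolation=cv2.INTER_CUBIC))
E
```

```text
(no output)
```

View pics/c1.png

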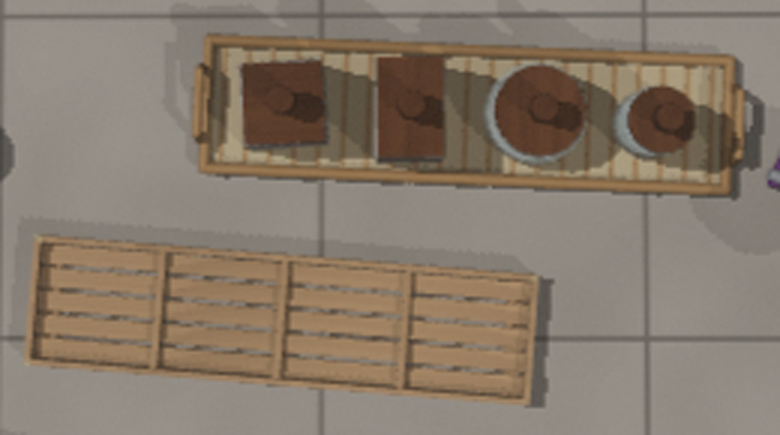

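```bash
cat >> h.py <<'E'
def ray(d,uv,z):
    f=210/np.tan(np.radians(d['fovy'])/2); R=cv2.Rodrigues(np.array(d['rvec']))[0]; t=np.array(d['tvec'])
    c=-R.T@t; v=R.T@np.array([(uv[0]-d['cx'])/f,(uv[1]-d['cy'])/f,1]); return c+v*(z-c[2])/v[2]
def fitrect(P,lx,ly): # TL,TR,BR,BL in world: TL=(+x,+y)
    M=np.array([[lx,ly],[lx,-ly],[-lx,-ly],[-lx,ly]])/2; P=np.array(P)[:,:2]; c=P.mean(0); Q=P-c
    th=np.arctan2((M[:,0]*Q[:,1]-M[:,1]*Q[:,0]).sum(),(M*Q).sum()); 
    R=np.array([[np.cos(th),-np.sin(th)],[np.sin(th),np.cos(th)]]); return c,th,R,np.abs(Q-M@R.T).max()
E
python3 - <<'E'
from h import *
d=json.load(open('pics/top.json')); w=lambda u,z:ray(d,(u[0]/3+165,u[1]/3+165),z)
for n,C,z,lx,ly,h in (('rack',[(38,237),(539,276),(531,403),(27,362)],.022,.105,.410,.052),('tray',[(207,36),(737,57),(733,194),(200,172)],.018,.115,.435,0)):
    c,th,R,e=fitrect([w(u,z) for u in C],lx,ly); print(n,c.round(4),th.round(4),e.round(4))
    for y in (.15,.05,-.05,-.15): print('  ',(c+R@[0,y]).round(4))
for n,a,za,b,zb in (('sq',(280,98),.112,(285,103),.076),('ob',(410,103),.124,(411,108),.088),('wi',(544,107),.107,(541,112),.071),('na',(669,117),.137,(657,120),.101)):
    print(n,w(a,za).round(4),w(b,zb).round(4))
E
```

```text
rack [0.4501 0.0638] -0.0782 0.0018
   [0.4619 0.2133]
   [0.454  0.1136]
   [0.4462 0.0139]
   [ 0.4384 -0.0857]
tray [ 0.6159 -0.0869] -0.0425 0.0019
   [0.6223 0.063 ]
   [ 0.6181 -0.037 ]
   [ 0.6138 -0.1369]
   [ 0.6096 -0.2368]
sq [0.6232 0.0608 0.112 ] [0.6218 0.0591 0.076 ]
ob [ 0.6184 -0.0375  0.124 ] [ 0.6169 -0.0389  0.088 ]
wi [ 0.6163 -0.1394  0.107 ] [ 0.6147 -0.1407  0.071 ]
na [ 0.6068 -0.2285  0.137 ] [ 0.6066 -0.2258  0.101 ]
```

Jar order from the left is square (260,199), oblong, wide, narrow. The knob and lid measurements agree with the tray's nominal places to about 2 mm, except the narrow jar, which is about 10 mm off. I'm moving over the square lid first.

jog_arm([
  [-0.9,-0.65,0,0,1],
  [-0.98,-0.7,0,0,1],
  [-0.98,-0.7,0,0,1],
  [-0.98,-0.7,0,0,1],
  [-0.98,-0.7,0,0,1],
  [-0.98,-0.7,0,0,1],
  [-0.98,-0.7,0,0,1],
  [-0.98,-0.7,0,0,1],
  [-0.98,-0.7,0,0,1],
  [-0.98,-0.7,0,0,1],
  [-0.98,-0.7,0,0,1],
  [-0.98,-0.7,0,0,1],
], newtons=20)

```text
clock: 1.3
position: [0.4277, 0.2827, 0.2312]
tool_rot: [-3.141, -0.0, 2.91]
force: [1.1, 0.4, 0.7]
grip_width: 0.0854
finger_force: 0.0
```

jog_arm([
  [-0.98,-0.7,0,0,1],
  [-0.98,-0.7,0,0,1],
  [-0.98,-0.7,0,0,1],
  [-0.98,-0.7,0,0,1],
  [-0.98,-0.7,0,0,1],
  [-0.98,-0.7,0,0,1],
  [-0.98,-0.7,0,0,1],
  [0,0,0,1,1],
  [0,0,0,1,1],
  [0,0,0,1,1],
  [0,0,0,1,1],
  [0,0,0,1,1],
])

```text
clock: 2.5
position: [0.5934, 0.0936, 0.231]
tool_rot: [-3.141, -0.0, 2.506]
force: [0.3, -0.1, 0.5]
grip_width: 0.0855
finger_force: 0.0
```

jog_arm([
  [0,0,0,1,1],
  [0,0,0,1,1],
  [0,0,0,1,1],
  [0,0,0,1,1],
  [0,0,0,1,1],
  [0,0,0,1,1],
  [0,0,0,1,1],
  [0,0,0,1,1],
  [0,0,0,1,1],
  [0,0,0,1,1],
  [0,0,0,1,1],
  [0,0,0,1,1],
])

```text
clock: 3.7
position: [0.5934, 0.0936, 0.231]
tool_rot: [-3.141, 0.0, 1.547]
force: [0.1, 0.2, -0.4]
grip_width: 0.085
finger_force: 0.0
```

jog_arm([
  [0,0,0,0.5,0.6],
  [0,0,0,0,0.6],
  [0,0,0,0,0.6],
])

```text
clock: 4.0
position: [0.5935, 0.0937, 0.2311]
tool_rot: [-3.141, 0.0, 1.511]
force: [0.4, -0.4, -0.4]
grip_width: 0.052
finger_force: 0.0
```

```bash
python3 - <<'E'
from h import *
f,s=grab('wrist'); print(s['position'],s['tool_rot'],s['qpos'].round(2),f['mount'],f['fovy'],f['cx'],f['cy'])
E
cp pics/wrist_*.png pics/w1.png
```

```text
wrist 4.0
[0.59347372 0.09370581 0.2311116 ] [-3.14126594e+00  1.84674903e-04  1.51134698e+00] [-0.59  0.53  0.49  1.69 -0.28  1.   -0.06] [[ 1.19555326e-03 -9.50779634e-01 -3.09865547e-01  7.91598296e-02]
 [ 9.99999152e-01  1.29692474e-03 -1.21140872e-04 -4.00898750e-04]
 [ 5.17050569e-04 -3.09865140e-01  9.50780378e-01 -1.44087464e-01]
 [ 0.00000000e+00  0.00000000e+00  0.00000000e+00  1.00000000e+00]] 64.09350617793788 277.1822014950002 205.52670265369096
```

View pics/w1.png

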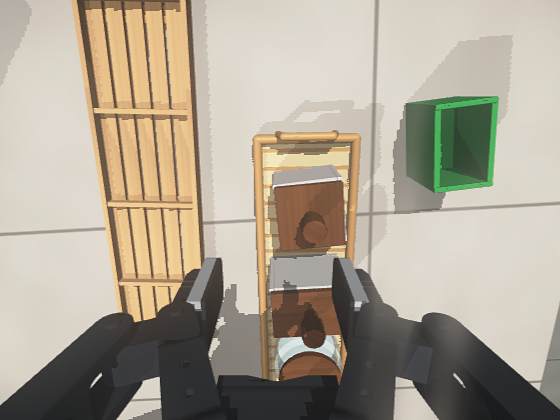

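Wrist view: square lid's knob top is at about (313,230), the oblong's at (312,325), and the rack is on the left. I'll cross-check the square knob with the wrist ray.

```bash
cat >> h.py <<'E'
from scipy.spatial.transform import Rotation as Ro
def wray(d,uv,z):
    f=210/np.tan(np.radians(d['fovy'])/2); M=np.array(d['mount']); R=Ro.from_euler('xyz',d['s']['tool_rot']).as_matrix(); p=np.array(d['s']['position'])
    c=p+R@M[:3,3]; v=R@M[:3,:3]@np.array([(uv[0]-d['cx'])/f,(uv[1]-d['cy'])/f,1]); return (c+v*(z-c[2])/v[2]).round(4)
def go(p,yaw,xy): # tool units to world xy
    dx=np.array(xy)-np.array(p)[:2]; return np.array([dx@[np.cos(yaw),np.sin(yaw)],dx@[np.sin(yaw),-np.cos(yaw)]])/.03
E
python3 - <<'E'
from h import *
d=json.load(open('pics/wrist.json'))
print(wray(d,(314,230),.112),wray(d,(312,325),.124))
for q in ((90,111),(190,116),(108,203),(194,205),(254,137),(359,136)): print(q,wray(d,q,.022))
y=d['s']['tool_rot'][2]
print(go(d['s']['position'],y,(.623,.0605)))
E
```

```text
[0.6224 0.0636 0.112 ] [ 0.6173 -0.0226  0.124 ]
(90, 111) [0.4071 0.1695 0.022 ]
(190, 116) [0.5077 0.1587 0.022 ]
(108, 203) [0.4043 0.0716 0.022 ]
(194, 205) [0.4989 0.0638 0.022 ]
(254, 137) [0.5711 0.1339 0.022 ]
(359, 136) [0.6799 0.1286 0.022 ]
[-1.04642875  1.0482341 ]
```

jog_arm([
  [-0.52,0.52,0.5,0,0.6],
  [-0.52,0.52,1,0,0.6],
  [0,0,1,0,0.6],
  [0,0,0.8,0,0.6],
  [0,0,0.7,0,0.6],
  [0,0,0.5,0,0.6],
  [0,0,0.4,0,0.6],
  [0,0,0,0,0.6],
  [0,0,0,0,0.6],
])

```text
clock: 4.95
position: [0.6231, 0.0605, 0.0849]
tool_rot: [3.141, -0.0, 1.51]
force: [0.2, -0.5, 0.3]
grip_width: 0.0512
finger_force: 0.0
```

```bash
python3 - <<'E'
from h import *
f,s=grab('wrist'); print(s['position'])
E
cp pics/wrist_4.9*.png pics/w2.png
```

```text
wrist 4.95
[0.62314315 0.06051878 0.08485163]
```

View pics/w2.png

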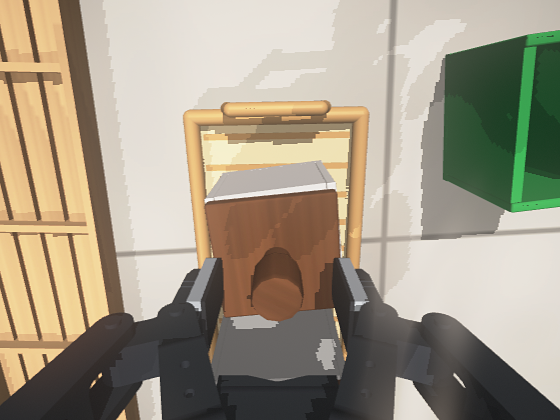

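The square knob sits centred between the pads, at (277,297). I'll lower a little, close and lift.

jog_arm([
  [0,0,0.13,0,0.6],
  [0,0,0,0,0.1],
  [0,0,0,0,0],
  [0,0,0,0,0],
  [0,0,0,0,0],
  [0,0,0,0,0],
  [0,0,0,0,0],
  [0,0,-0.1,0,0],
  [0,0,-0.2,0,0],
  [0,0,-0.3,0,0],
  [0,0,-0.5,0,0],
  [0,0,0,0,0],
], newtons=25)

```text
clock: 6.2
position: [0.624, 0.0605, 0.116]
tool_rot: [3.138, -0.001, 1.51]
force: [-0.8, -0.0, -1.0]
grip_width: 0.0211
finger_force: 24.5
```

```bash
python3 - <<'E'
from h import *
f,s=grab('wrist'); print(s['position'],s['tool_rot'],s['grip_width'],s['finger_force'])
g,_=grab('scene')
cv2.imwrite('pics/w3.png',np.hstack([f['pixels'][:,100:460,::-1],cv2.resize(g['pixels'][180:320,160:360,::-1],None,fx=2,fy=2,interpolation=cv2.INTER_CUBIC)[:420].copy() if 0 else cv2.copyMakeBorder(cv2.resize(g['pixels'][180:320,160:360,::-1],None,fx=2,fy=2,interpolation=cv2.INTER_CUBIC),0,140,0,0,0)]))
E
```

```text
wrist 6.2
[0.62400243 0.06052895 0.11598279] [ 3.13843338e+00 -6.90985319e-04  1.50961118e+00] 0.021063351109590428 24.488949179649353
scene 6.25
```

View pics/w3.png

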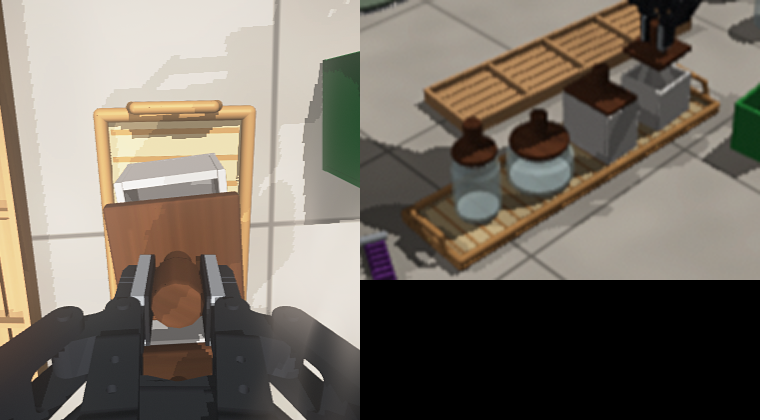

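Lid lifted cleanly and the jar stayed put. Carrying it over to the leftmost bay.

jog_arm([
  [0,-0.6,0,0,0],
  [0.6,-0.9,0,0,0],
  [0.9,-0.9,0,0,0],
  [0.9,-0.9,0,0,0],
  [0.9,-0.9,0,0,0],
  [0.9,-0.9,0,0,0],
  [0.56,-0.6,0,0.65,0],
  [0,0,0,0.7,0],
  [0,0,0,0,0],
  [0,0,0,0,0],
])

```text
clock: 7.3
position: [0.461, 0.2132, 0.1133]
tool_rot: [3.141, 0.0, 1.403]
force: [0.2, 1.1, -0.8]
grip_width: 0.0211
finger_force: 24.6
```

```bash
python3 - <<'E'
from h import *
f,s=grab('wrist'); print(s['position'],s['tool_rot']);print(go(s['position'],s['tool_rot'][2],(.4619,.2133)))
E
cp pics/wrist_7.3*.png pics/w4.png
```

```text
wrist 7.3
[0.46101857 0.21319949 0.11328755] [3.14148530e+00 4.19273882e-04 1.40311232e+00]
[0.00820686 0.02840969]
```

View pics/w4.png

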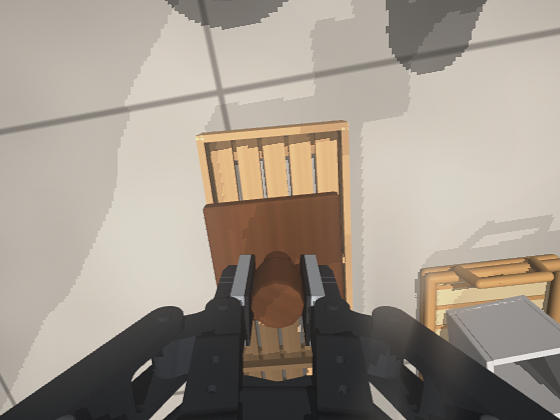

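The lid hangs over the left bay, parallel with it. Rack far corners are at (199,137) and (346,123).

```bash
python3 - <<'E'
from h import *
d=json.load(open('pics/wrist.json'))
for q in ((199,136),(347,122),(250,373),(314,364)): print(wray(d,q,.022))
c=np.array([.4501,.0638]);th=-.0782;R=np.array([[np.cos(th),-np.sin(th)],[np.sin(th),np.cos(th)]])
print(c+R@[-.0525,.205],c+R@[.0525,.205],c+R@[0,.1])
E
```

```text
[0.4161 0.2744 0.022 ]
[0.518  0.2668 0.022 ]
[0.4117 0.0664 0.022 ]
[0.4686 0.0668 0.022 ]
[0.41377511 0.27227482] [0.51845422 0.26407219] [0.45791203 0.16349439]
```

jog_arm([
  [0,0,0.5,0,0],
  [0,0,0.7,0,0],
  [0,0,0.6,0,0],
  [0,0,0.3,0,0],
  [0,0,0,0,0],
])

```text
clock: 7.85
position: [0.4607, 0.2128, 0.0496]
tool_rot: [-3.14, 0.001, 1.401]
force: [0.4, 0.0, -0.8]
grip_width: 0.0215
finger_force: 24.6
```

jog_arm([
  [0.03,0.03,0.25,0,0],
  [0,0,0.15,0,0],
  [0,0,0.1,0,0],
  [0,0,0,0,0],
  [0,0,0,0,0],
])

```text
clock: 8.35
position: [0.4619, 0.2143, 0.0355]
tool_rot: [3.142, -0.0, 1.402]
force: [-0.6, 0.4, 0.2]
grip_width: 0.0215
finger_force: 24.6
```

jog_arm([
  [0,0,0.05,0,0],
  [0,0,0.02,0,0],
  [0,0,0,0,0],
])

```text
clock: 8.65
position: [0.4619, 0.2143, 0.0333]
tool_rot: [3.142, 0.0, 1.402]
force: [-0.6, -0.0, -0.6]
grip_width: 0.0215
finger_force: 24.6
```

jog_arm([
  [0,0,0.04,0,0],
  [0,0,0,0,0],
])

```text
clock: 8.85
position: [0.462, 0.2143, 0.0326]
tool_rot: [3.142, -0.0, 1.402]
force: [-2.1, -0.9, 13.3]
grip_width: 0.0209
finger_force: 25.8
```

jog_arm([
  [0,0,0.04,0,0],
  [0,0,0,0,0],
])

```text
clock: 9.05
position: [0.4621, 0.2145, 0.0318]
tool_rot: [3.141, -0.001, 1.402]
force: [-5.8, -0.8, 23.3]
grip_width: 0.021
finger_force: 27.2
```

Contact was at TCP 0.033, as predicted. Easing off, releasing and rising, then on to the oblong lid.

jog_arm([
  [0,0,-0.03,0,0],
  [0,0,0,0,0.3],
  [0,0,0,0,0.6],
  [0,0,0,0,0.6],
  [0,0,-0.3,0,0.6],
  [0,0,-0.7,0,0.6],
  [0,0,-1,0,0.6],
  [0,0,-1,0,0.6],
  [0,0,-1,-0.7,0.6],
  [0,0,0,-0.65,0.6],
  [0,0,0,0,0.6],
])

```text
clock: 10.15
position: [0.4621, 0.2146, 0.153]
tool_rot: [3.14, -0.001, 1.511]
force: [-0.7, 0.4, -0.3]
grip_width: 0.0509
finger_force: 0.0
```

```bash
python3 - <<'E'
from h import *
s=bot.observe(); print(s['position'],s['tool_rot']);print(go(s['position'],s['tool_rot'][2],(.618,-.0375)))
E
```

```text
[0.46209159 0.21456982 0.15295547] [ 3.14042875e+00 -1.39407038e-03  1.51089702e+00]
[-8.07615101  5.69061924]
```

jog_arm([
  [-0.5,0.3,0,0,0.6],
  [-0.9,0.6,0,0,0.6],
  [-0.9,0.6,0,0,0.6],
  [-0.9,0.65,0,0,0.6],
  [-0.9,0.65,0,0,0.6],
  [-0.9,0.65,0,0,0.6],
  [-0.9,0.65,0,0,0.6],
  [-0.9,0.65,0,0,0.6],
  [-0.9,0.64,0,0,0.6],
  [-0.38,0.3,0,0,0.6],
  [0,0,0,0,0.6],
  [0,0,0,0,0.6],
])

```text
clock: 11.35
position: [0.6169, -0.0374, 0.1513]
tool_rot: [-3.14, -0.0, 1.509]
force: [-0.4, 0.2, -0.4]
grip_width: 0.0511
finger_force: 0.0
```

```bash
python3 - <<'E'
from h import *
f,s=grab('wrist'); print(s['position'],s['tool_rot']);print(go(s['position'],s['tool_rot'][2],(.618,-.0375)))
t,_=grab('top')
cv2.imwrite('pics/w5.png',np.hstack([f['pixels'][:,100:460,::-1],cv2.resize(t['pixels'][165:305,165:305,::-1],(420,420),interpolation=cv2.INTER_CUBIC)]))
E
```

```text
wrist 11.35
[ 0.61687692 -0.03736014  0.15126738] [-3.14027771e+00 -3.03599312e-04  1.50917169e+00]
[-0.00234761  0.03765191]
top 11.4
```

View pics/w5.png

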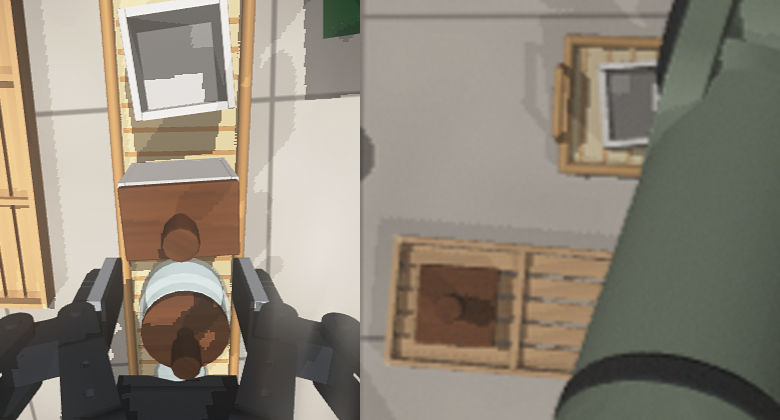

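Square lid lies centred in the left bay, in the right inset. The oblong knob's top is at (281,240) in the wrist image.

```bash
python3 - <<'E'
from h import *
d=json.load(open('pics/wrist.json')); print(wray(d,(281,241),.124),wray(d,(286,347),.107))
E
```

```text
[ 0.6187 -0.0349  0.124 ] [ 0.6174 -0.1216  0.107 ]
```

jog_arm([
  [0.03,0.05,0.4,0,0.6],
  [0,0,0.6,0,0.6],
  [0,0,0.5,0,0.6],
  [0,0,0.3,0,0.6],
  [0,0,0.13,0,0.6],
  [0,0,0,0,0.6],
  [0,0,0,0,0.2],
  [0,0,0,0,0],
  [0,0,0,0,0],
  [0,0,0,0,0],
  [0,0,0,0,0],
  [0,0,0,0,0],
])

```text
clock: 12.65
position: [0.6194, -0.0374, 0.0945]
tool_rot: [3.141, -0.0, 1.51]
force: [-1.4, 0.3, 6.1]
grip_width: 0.0212
finger_force: 24.4
```

jog_arm([
  [0,0,-0.1,0,0],
  [0,0,-0.2,0,0],
  [0,0,-0.3,0,0],
  [0,0,-0.5,0,0],
  [0,0,0,0,0],
])

```text
clock: 13.15
position: [0.6201, -0.0375, 0.1294]
tool_rot: [3.138, -0.0, 1.51]
force: [0.0, -0.2, -0.7]
grip_width: 0.0207
finger_force: 24.5
```

```bash
python3 - <<'E'
from h import *
f,s=grab('wrist'); print(s['position'],s['tool_rot']);print(go(s['position'],s['tool_rot'][2],(.454,.1136)))
cv2.imwrite('pics/w6.png',f['pixels'][:,:,::-1])
E
```

```text
wrist 13.15
[ 0.62013429 -0.03751126  0.12944956] [ 3.13846295e+00 -2.04638228e-04  1.50958507e+00]
[ 4.68884394 -5.83556954]
```

View pics/w6.png

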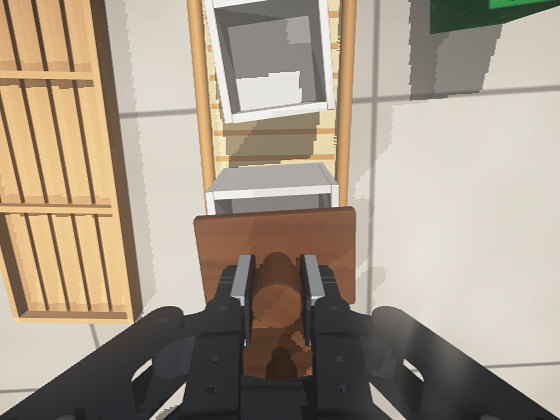

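Oblong lid held, jar unmoved. Carrying it to bay 2.

jog_arm([
  [0,-0.6,0,0,0],
  [0.6,-0.9,0,0,0],
  [0.9,-0.9,0,0,0],
  [0.9,-0.9,0,0,0],
  [0.9,-0.9,0,0,0],
  [0.9,-0.9,0,0,0],
  [0.49,-0.73,0,0.5,0],
  [0,0,0,0.5,0],
  [0,0,0.5,0,0],
  [0,0,0.7,0,0],
  [0,0,0.7,0,0],
  [0,0,0,0,0],
])

```text
clock: 14.4
position: [0.4519, 0.1134, 0.0682]
tool_rot: [-3.139, 0.002, 1.43]
force: [0.1, 0.0, 0.8]
grip_width: 0.0213
finger_force: 24.6
```

```bash
python3 - <<'E'
from h import *
s=bot.observe(); print(s['position'],s['tool_rot']);print(go(s['position'],s['tool_rot'][2],(.454,.1136)))
E
```

```text
[0.45188606 0.11344362 0.06822155] [-3.13876191e+00  1.67154589e-03  1.42973812e+00]
[0.01506765 0.06903198]
```

jog_arm([
  [0.02,0.06,0.4,0,0],
  [0,0,0.3,0,0],
  [0,0,0.2,0,0],
  [0,0,0.1,0,0],
  [0,0,0,0,0],
  [0,0,0,0,0],
])

```text
clock: 15.0
position: [0.455, 0.1141, 0.0401]
tool_rot: [3.141, -0.0, 1.43]
force: [0.4, -0.7, -1.0]
grip_width: 0.0209
finger_force: 24.6
```

jog_arm([
  [0,-0.03,0.1,0,0],
  [0,0,0.05,0,0],
  [0,0,0,0,0],
])

```text
clock: 15.3
position: [0.4539, 0.1143, 0.0353]
tool_rot: [-3.141, 0.0, 1.43]
force: [0.0, -0.2, -0.1]
grip_width: 0.0211
finger_force: 24.6
```

jog_arm([
  [0,0,0.04,0,0],
  [0,0,0,0,0],
])

```text
clock: 15.5
position: [0.4541, 0.1143, 0.0345]
tool_rot: [3.142, -0.0, 1.43]
force: [-1.2, -0.5, 7.6]
grip_width: 0.0213
finger_force: 25.5
```

jog_arm([
  [0,0,0,0,0.3],
  [0,0,0,0,0.6],
  [0,0,0,0,0.6],
  [0,0,-0.3,0,0.6],
  [0,0,-0.7,0,0.6],
  [0,0,-1,0,0.6],
  [0,0,-1,0,0.6],
  [0,0,-1,-0.5,0.6],
  [0,0,0,-0.5,0.6],
  [0,0,0,0,0.6],
])

```text
clock: 16.5
position: [0.4543, 0.1146, 0.1553]
tool_rot: [3.14, -0.001, 1.511]
force: [-0.8, -0.5, -0.1]
grip_width: 0.051
finger_force: 0.0
```

```bash
python3 - <<'E'
from h import *
s=bot.observe(); print(s['position'],s['tool_rot']);print(go(s['position'],s['tool_rot'][2],(.616,-.139)))
E
```

```text
[0.45425347 0.11459212 0.15532683] [ 3.14019217e+00 -1.22994217e-03  1.51080426e+00]
[-8.11460752  5.88866458]
```

jog_arm([
  [-0.5,0.3,0,0,0.6],
  [-0.9,0.65,0,0,0.6],
  [-0.9,0.65,0,0,0.6],
  [-0.9,0.65,0,0,0.6],
  [-0.9,0.65,0,0,0.6],
  [-0.9,0.65,0,0,0.6],
  [-0.9,0.65,0,0,0.6],
  [-0.9,0.65,0,0,0.6],
  [-0.9,0.65,0,0,0.6],
  [-0.41,0.39,0,0,0.6],
  [0,0,0,0,0.6],
  [0,0,0,0,0.6],
])

```text
clock: 17.7
position: [0.6149, -0.1392, 0.1535]
tool_rot: [-3.14, -0.0, 1.508]
force: [-0.5, 0.5, 0.5]
grip_width: 0.0514
finger_force: 0.0
```

```bash
python3 - <<'E'
from h import *
f,s=grab('wrist'); print(s['position'],s['tool_rot'])
t,_=grab('top')
cv2.imwrite('pics/w7.png',np.hstack([f['pixels'][:,100:460,::-1],cv2.resize(t['pixels'][165:305,165:305,::-1],(420,420),interpolation=cv2.INTER_CUBIC)]))
E
```

```text
wrist 17.7
[ 0.61487468 -0.1392186   0.1534934 ] [-3.14001517e+00 -1.36508156e-04  1.50845392e+00]
top 17.75
```

View pics/w7.png

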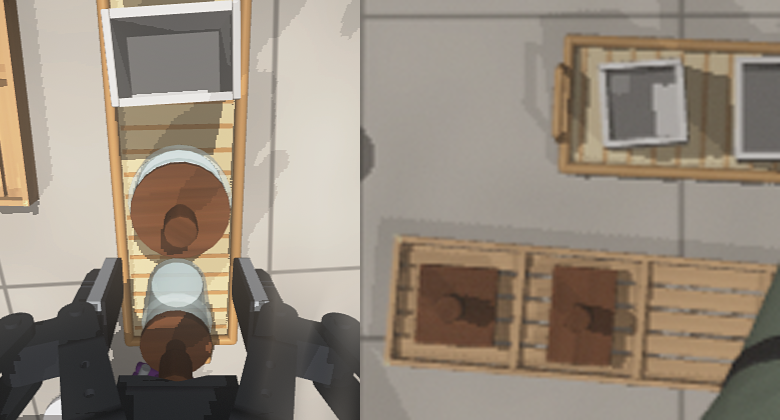

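Square and oblong lids lie centred in bays 1 and 2. The wide knob's top is at (281,228), on the tool's centre line. Descending.

```bash
python3 - <<'E'
from h import *
d=json.load(open('pics/wrist.json')); print(wray(d,(280,229),.107))
E
```

```text
[ 0.6162 -0.1373  0.107 ]
```

jog_arm([
  [0.02,0.04,0.5,0,0.6],
  [0,0,0.8,0,0.6],
  [0,0,0.6,0,0.6],
  [0,0,0.4,0,0.6],
  [0,0,0.1,0,0.6],
  [0,0,0,0,0.6],
  [0,0,0,0,0.6],
])

```text
clock: 18.5
position: [0.6171, -0.1389, 0.0829]
tool_rot: [3.141, 0.0, 1.51]
force: [-0.7, -0.8, 1.3]
grip_width: 0.0515
finger_force: 0.0
```

jog_arm([
  [0,-0.03,0.18,0,0.6],
  [0,0,0,0,0.2],
  [0,0,0,0,0],
  [0,0,0,0,0],
  [0,0,0,0,0],
  [0,0,0,0,0],
])

```text
clock: 19.1
position: [0.616, -0.1388, 0.077]
tool_rot: [3.141, -0.0, 1.51]
force: [-0.7, 0.7, 2.4]
grip_width: 0.0209
finger_force: 24.6
```

jog_arm([
  [0,0,-0.1,0,0],
  [0,0,-0.2,0,0],
  [0,0,-0.3,0,0],
  [0,0,-0.6,0,0],
  [0,0,0,0,0],
])

```text
clock: 19.6
position: [0.617, -0.1392, 0.1154]
tool_rot: [3.138, 0.0, 1.51]
force: [0.2, -0.2, -1.5]
grip_width: 0.021
finger_force: 24.5
```

```bash
python3 - <<'E'
from h import *
f,s=grab('wrist'); print(s['position'],s['tool_rot']);print(go(s['position'],s['tool_rot'][2],(.4462,.0139)))
cv2.imwrite('pics/w8.png',f['pixels'][:,:,::-1])
E
```

```text
wrist 19.6
[ 0.61704263 -0.13917382  0.11539935] [3.13824915e+00 3.51188948e-04 1.50962705e+00]
[ 4.74479106 -5.99602293]
```

View pics/w8.png

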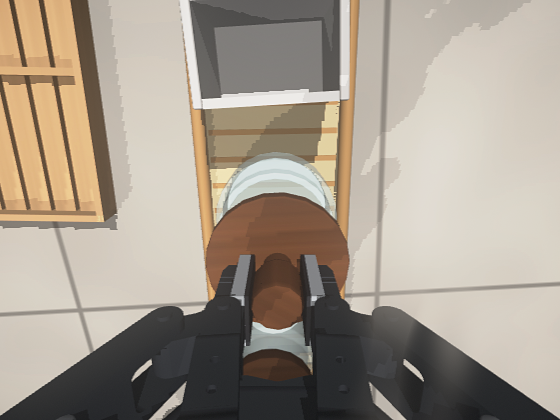

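Wide lid held and clear, carrying it to bay 3.

jog_arm([
  [0,-0.6,-0.2,0,0],
  [0.3,-0.95,0,0,0],
  [0.9,-0.95,0,0,0],
  [0.9,-0.95,0,0,0],
  [0.9,-0.95,0,0,0],
  [0.9,-0.95,0,0,0],
  [0.85,-0.65,0.2,0,0],
  [0,0,0.5,0,0],
  [0,0,0.7,0,0],
  [0,0,0.6,0,0],
  [0,0,0.3,0,0],
  [0,0,0,0,0],
])

```text
clock: 20.85
position: [0.4443, 0.0142, 0.049]
tool_rot: [-3.14, 0.001, 1.509]
force: [0.1, -0.2, -0.7]
grip_width: 0.0216
finger_force: 24.6
```

```bash
python3 - <<'E'
from h import *
s=bot.observe(); print(s['position'],s['tool_rot']);print(go(s['position'],s['tool_rot'][2],(.4462,.0139)))
E
```

```text
[0.4443456  0.01417254 0.04901088] [-3.13987520e+00  5.32956254e-04  1.50941111e+00]
[-0.0052755   0.06225419]
```

jog_arm([
  [0,0.02,0.2,0,0],
  [0,0,0.1,0,0],
  [0,0,0.05,0,0],
  [0,0,0,0,0],
  [0,0,0,0,0],
])

```text
clock: 21.35
position: [0.4457, 0.0144, 0.0395]
tool_rot: [3.141, -0.0, 1.51]
force: [-1.2, 0.0, -0.3]
grip_width: 0.0213
finger_force: 24.6
```

jog_arm([
  [0,0,0.1,0,0],
  [0,0,0.05,0,0],
  [0,0,0,0,0],
])

```text
clock: 21.65
position: [0.4454, 0.0144, 0.0346]
tool_rot: [-3.141, 0.0, 1.51]
force: [-0.6, 0.9, -0.7]
grip_width: 0.0211
finger_force: 24.6
```

jog_arm([
  [0,0,0.03,0,0],
  [0,0,0,0,0],
])

```text
clock: 21.85
position: [0.4455, 0.0144, 0.0339]
tool_rot: [-3.142, -0.0, 1.51]
force: [-0.1, 0.1, 0.5]
grip_width: 0.0212
finger_force: 24.9
```

jog_arm([
  [0,0,0.03,0,0],
  [0,0,0,0,0],
])

```text
clock: 22.05
position: [0.4456, 0.0144, 0.0335]
tool_rot: [3.141, -0.0, 1.509]
force: [-4.1, 0.5, 19.3]
grip_width: 0.0214
finger_force: 26.7
```

jog_arm([
  [0,0,-0.02,0,0],
  [0,0,0,0,0.3],
  [0,0,0,0,0.6],
  [0,0,0,0,0.6],
  [0,0,-0.3,0,0.6],
  [0,0,-0.7,0,0.6],
  [0,0,-1,0,0.6],
  [0,0,-1,0,0.6],
  [0,0,-1,0,0.6],
  [0,0,-1,0,0.6],
  [0,0,0,0,0.6],
  [0,0,0,0,0.6],
])

```text
clock: 23.25
position: [0.4456, 0.0148, 0.1843]
tool_rot: [3.14, -0.001, 1.51]
force: [-0.1, 0.1, -0.9]
grip_width: 0.0516
finger_force: 0.0
```

```bash
python3 - <<'E'
from h import *
s=bot.observe(); print(s['position'],s['tool_rot']);print(go(s['position'],s['tool_rot'][2],(.6068,-.228)))
E
```

```text
[0.44559265 0.01475    0.18430526] [ 3.14040843e+00 -9.25316319e-04  1.51025203e+00]
[-7.75170012  5.85333756]
```

jog_arm([
  [-0.5,0.3,0,0,0.6],
  [-0.9,0.65,0,0,0.6],
  [-0.9,0.65,0,0,0.6],
  [-0.9,0.65,0,0,0.6],
  [-0.9,0.65,0,0,0.6],
  [-0.9,0.65,0,0,0.6],
  [-0.9,0.65,0,0,0.6],
  [-0.9,0.65,0,0,0.6],
  [-0.6,0.65,0,0,0.6],
  [-0.35,0.35,0,0,0.6],
  [0,0,0,0,0.6],
  [0,0,0,0,0.6],
])

```text
clock: 24.45
position: [0.6057, -0.2282, 0.1825]
tool_rot: [-3.14, -0.0, 1.509]
force: [0.6, 0.3, 0.1]
grip_width: 0.0512
finger_force: 0.0
```

```bash
python3 - <<'E'
from h import *
f,s=grab('wrist'); print(s['position'],s['tool_rot'])
t,_=grab('top')
cv2.imwrite('pics/w9.png',np.hstack([f['pixels'][:,100:460,::-1],cv2.resize(t['pixels'][165:305,165:305,::-1],(420,420),interpolation=cv2.INTER_CUBIC)]))
E
```

```text
wrist 24.45
[ 0.60571966 -0.22823267  0.18251604] [-3.13972629e+00 -3.87361370e-04  1.50916580e+00]
top 24.5
```

View pics/w9.png

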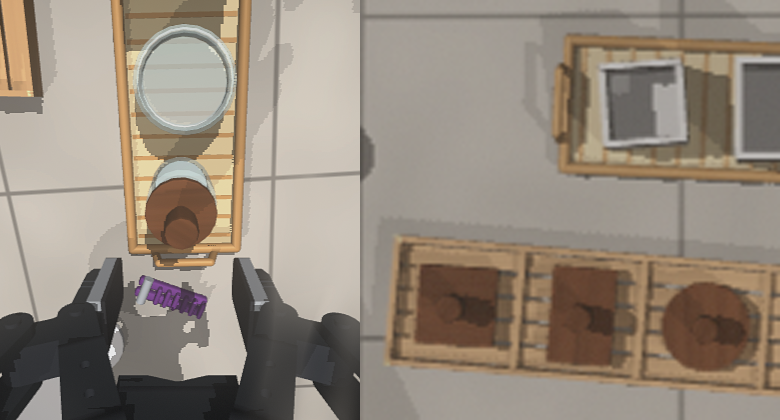

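Three lids now lie centred in bays 1 to 3. The narrow knob's top is at (281,234).

```bash
python3 - <<'E'
from h import *
d=json.load(open('pics/wrist.json')); print(wray(d,(281,233),.137), wray(d,(281,212),.101))
E
```

```text
[ 0.6075 -0.2286  0.137 ] [ 0.6079 -0.2275  0.101 ]
```

jog_arm([
  [0,0.03,0.5,0,0.6],
  [0,0,0.8,0,0.6],
  [0,0,0.6,0,0.6],
  [0,0,0.35,0,0.6],
  [0,0,0.1,0,0.6],
  [0,0,0,0,0.6],
  [0,0,0,0,0.6],
])

```text
clock: 25.25
position: [0.6077, -0.2286, 0.1138]
tool_rot: [3.141, 0.0, 1.51]
force: [-0.7, 0.5, -0.3]
grip_width: 0.0514
finger_force: 0.0
```

jog_arm([
  [0,-0.02,0.2,0,0.6],
  [0,0,0,0,0.2],
  [0,0,0,0,0],
  [0,0,0,0,0],
  [0,0,0,0,0],
  [0,0,0,0,0],
])

```text
clock: 25.85
position: [0.6069, -0.2284, 0.1072]
tool_rot: [3.141, 0.0, 1.51]
force: [0.3, -0.4, 0.9]
grip_width: 0.0214
finger_force: 24.7
```

jog_arm([
  [0,0,-0.1,0,0],
  [0,0,-0.2,0,0],
  [0,0,-0.3,0,0],
  [0,0,-0.6,0,0],
  [0,0,0,0,0],
])

```text
clock: 26.35
position: [0.6078, -0.229, 0.1458]
tool_rot: [3.138, 0.001, 1.51]
force: [0.2, -0.4, -0.2]
grip_width: 0.0211
finger_force: 24.7
```

```bash
python3 - <<'E'
from h import *
s=bot.observe(); print(s['position'],s['tool_rot']);print(go(s['position'],s['tool_rot'][2],(.4384,-.0857)))
E
```

```text
[ 0.60782882 -0.22898552  0.14582644] [3.13824210e+00 8.64780997e-04 1.50956654e+00]
[ 4.42164649 -5.92930592]
```

jog_arm([
  [0,-0.6,0,0,0],
  [0.3,-0.95,0,0,0],
  [0.9,-0.95,0,0,0],
  [0.9,-0.95,0,0,0],
  [0.9,-0.95,0,0,0],
  [0.9,-0.95,0,0,0],
  [0.52,-0.56,0.2,0,0],
  [0,0,0.7,0,0],
  [0,0,0.9,0,0],
  [0,0,0.8,0,0],
  [0,0,0.5,0,0],
  [0,0,0,0,0],
])

```text
clock: 27.55
position: [0.437, -0.0853, 0.0489]
tool_rot: [-3.139, 0.0, 1.509]
force: [-0.4, -0.4, 0.5]
grip_width: 0.0214
finger_force: 24.7
```

jog_arm([
  [0,0,0,0,0],
])

```text
clock: 27.65
position: [0.4379, -0.0854, 0.0505]
tool_rot: [-3.141, 0.0, 1.509]
force: [0.4, -0.2, 1.4]
grip_width: 0.0215
finger_force: 24.7
```

```bash
python3 - <<'E'
from h import *
s=bot.observe(); print(s['position'],s['tool_rot']);print(go(s['position'],s['tool_rot'][2],(.4384,-.0857)))
E
```

```text
[ 0.43794837 -0.08543036  0.05047772] [-3.14147252e+00  8.79965210e-05  1.50936535e+00]
[-0.00804683  0.01557767]
```

jog_arm([
  [0,0,0.25,0,0],
  [0,0,0.15,0,0],
  [0,0,0.08,0,0],
  [0,0,0,0,0],
  [0,0,0,0,0],
])

```text
clock: 28.15
position: [0.438, -0.0852, 0.0358]
tool_rot: [3.142, 0.0, 1.51]
force: [-0.2, -0.0, 0.0]
grip_width: 0.0213
finger_force: 24.7
```

jog_arm([
  [0,0,0.04,0,0],
  [0,0,0,0,0],
])

```text
clock: 28.35
position: [0.4379, -0.0852, 0.0345]
tool_rot: [3.142, 0.0, 1.51]
force: [0.2, 0.9, 0.3]
grip_width: 0.0212
finger_force: 24.7
```

jog_arm([
  [0,0,0.03,0,0],
  [0,0,0,0,0],
])

```text
clock: 28.55
position: [0.4382, -0.0852, 0.034]
tool_rot: [3.141, -0.0, 1.51]
force: [-2.3, 1.6, 12.1]
grip_width: 0.021
finger_force: 25.9
```

jog_arm([
  [0,0,0.02,0,0],
  [0,0,0,0,0],
])

```text
clock: 28.75
position: [0.4382, -0.0852, 0.0336]
tool_rot: [3.141, -0.0, 1.509]
force: [-3.3, 0.3, 22.2]
grip_width: 0.021
finger_force: 26.9
```

jog_arm([
  [0,0,-0.03,0,0],
  [0,0,0,0,0.3],
  [0,0,0,0,0.6],
  [0,0,0,0,0.6],
  [0,0,-0.3,0,0.6],
  [0,0,-0.7,0,0.6],
  [0,0,-1,0,0.6],
  [0,0,-1,0,0.6],
  [0,0,-1,0,0.6],
  [0,0,-1,0,0.6],
  [0,0,-1,0,0.6],
  [0,0,-1,0,0.6],
])

```text
clock: 29.95
position: [0.4374, -0.0854, 0.2456]
tool_rot: [-3.141, -0.0, 1.509]
force: [1.0, 0.4, 0.4]
grip_width: 0.0514
finger_force: 0.0
```

jog_arm([
  [-0.8,0,0,0,0.6],
  [-0.9,0,0,0,0.6],
  [-0.9,0,0,0,0.6],
  [-0.9,0,0,0,0.6],
  [-0.9,0,0,0,0.6],
  [-0.9,0,0,0,0.6],
  [0,0,0,0,0.6],
  [0,0,0,0,0.6],
])

```text
clock: 30.75
position: [0.4277, -0.2442, 0.2442]
tool_rot: [-3.141, -0.0, 1.508]
force: [-0.0, 0.6, 0.1]
grip_width: 0.0516
finger_force: 0.0
```

```bash
python3 - <<'E'
from h import *
t,_=grab('top'); g,_=grab('scene')
a=cv2.resize(t['pixels'][120:310,80:520,::-1],(760,328),interpolation=cv2.INTER_CUBIC)
b=cv2.resize(g['pixels'][140:340,40:420,::-1],(515,271),interpolation=cv2.INTER_CUBIC)
cv2.imwrite('pics/w10.png',np.vstack([a,cv2.copyMakeBorder(b,0,0,0,245,0)]))
E
```

```text
top 30.75
scene 30.8
```

View pics/w10.png

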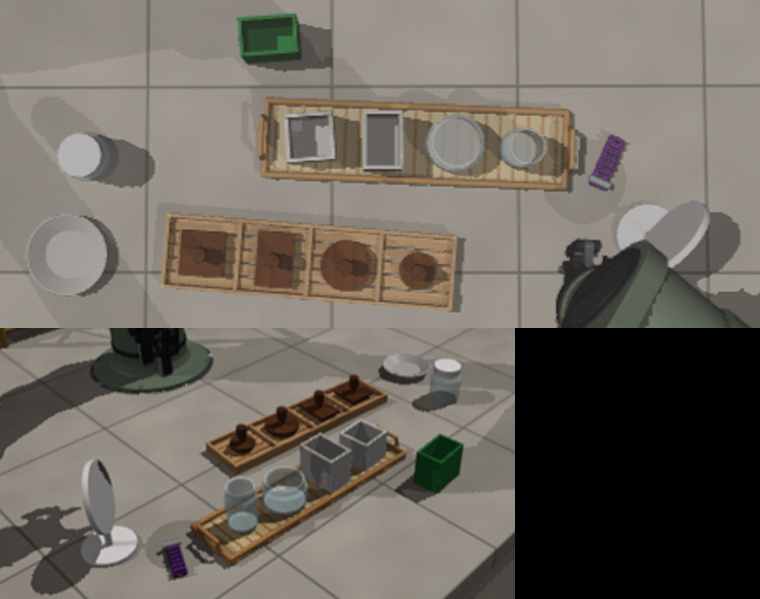

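All four lids lie flat and centred in order, knobs up (top view, about (204,252), (279,258), (347,265) and (418,268)). The jars and bystanders are in place and the arm touches nothing, so I'm handing in.

```bash
python3 -c "
from workcell import bot
print(bot.job_done())"
```

```text
the job is handed in; nothing more can be done
None
```

The job is handed in: the last pictures show the four lids flat and knob-up in their bays in jar order, with the jars and bystanders where they stood, at about 31 s on the clock; no verdict came back.

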